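Press a bush home and ease the press lever back

ROBOT

A 6-joint arm with a two-finger parallel gripper is mounted at the origin on a cart in front of the work surface, level with it; the furniture and walls round the work are solid. World frame = base frame: x ahead of the robot, y to its left, z up, the work surface at z = 0. Lengths are in m, angles in rad, forces in N, time in s.
With the tool pointing down it reaches from about 0.35 to 0.975 m from the base axis. Payload 4.9 kg.
Tool frame: the origin (TCP) lies at the very end of the fingers, on their centre line; the grasp point (between the pads) lies manip.grip_point_offset behind it (manip.grip_point_offset is the distance from the TCP to the grasp point, in m); z points along the fingers, y is the line along which they close (so a half turn about z gives the same grasp; the last joint's range is limited). The gripper opens to 85 mm and grips with 20 to 120 N. Pads are 22 mm wide; open, the fingers measure 114 mm over their backs; the gripper's body (76 mm by 85 mm) begins 54 mm behind the grasp point. The pads swing forward as they close: fully open they stand 13 mm farther back than shut.
Start: joints at [1.172, 0.053, 1.613, -0, 1.476, -0.119], TCP at [0.173, 0.601, 0.231] pointing down, gripper open.
Joint ranges: [-3.01, 3.01], [-1.01, 2.22], [0.06, 2.58], [-1.02, 4.17], [0.09, 2.62], [-3.14, 3.14]. Speed limits (rad/s): [2.57, 2.57, 3.14, 3.14, 3.14, 3.14].

INTERFACE

Orientations are given as a unit quaternion [w, x, y, z].
In Python, from plant import manip gives the robot as it stands.
- The arm moves only by the shell command python3 -m crank 'ROWS' [OPENING]. ROWS is JSON, a list of rows, each an object of numbers: "x", "y", "z": the shift along the tool's x, y, z in cm; "turn": the turn about the tool's z in rad. In form: [{"x": .., "y": .., "z": .., "turn": ..}, ...]. A call has 1 to 5 rows; each row shifts and turns the commanded pose from where the row before left it, along the tool's axes as they then stand; what a row does not reach is not made up. A row lasts 1/10 s, in which the tool goes at most 50 mm and 8.59 degrees, less where a joint would pass 70% of its speed; a pose out of reach is approached as far as the arm can. A call with a gripper value outside its range is refused whole. OPENING is the opening in per cent of the stroke, from 0 (shut) to 100 (fully open), set as the call begins (- or left out, the last holds). The fingers move at their own pace and stop on an object; the grip force is fixed at half the most. Time passes only in rows, so rows that do not move let the fingers close. It gives the time, the measured TCP pose, the force, the opening and the grip force at its end, in the units of the state.
- manip.state(): the state, without advancing time (a new reading comes with each control period).
- manip.grab_frame(name): name is "scene" or "side" or "wrist"; returns (picture, depth): 400x640x3 uint8, red, green, blue; 400x640 float32, m along the optical axis (not along the pixel's ray), 0 where there is no reading.
- manip.camera_model(name): a dict with "mtx" (3x3 intrinsics, pixels), "world_to_cam" (4x4, takes a point from world to camera coordinates). Camera axes: x right, y down, z forward; pixel columns grow to the right and rows downward; lengths in m; the calibration is good to about 2 mm. A picture is of the moment at which its call begins: read the wrist's pose just before it. camera_model takes no time and is no camera call; for the wrist camera it gives the pose at the moment of the call.
- manip.job_done(): hands the job in; it is judged then, once.
The state is a dict: "time": time; "joint_pos": joint angles; "joint_vel": joint speeds; "joint_efforts": joint torques, N m; "tool_pos": TCP position; "tool_rot": TCP orientation; "contact_force": force on the tool from outside, world axes, zero at the start; "ft_torque": the same for the moment, N m; "gripper_width": opening from 0.0 (shut) to 1.0 (fully open); "grasp_force": force on a finger pad.
Only numpy, scipy, OpenCV 4.12 (cv2) and the standard library are available. Lean on these libraries where they do the work, as an engineer would, in place of code of your own. Each camera call takes 0.05 s, during which the arm holds its last target. There are 200 camera calls.

TASK

The bearing bracket in the nest of the green lever press has a bronze bush that still stands proud. Slide the nest fully under the ram, pull the press lever all the way down to press the bush home, then let the sprung lever back up slowly - never let it fly up - and draw the nest fully out again. Set the finished bracket down flat in the blue tray beside the other finished ones, and leave the other things on the bench where they are.

Things in the scene. Friction and masses are not known exactly. Their poses are not given: they have to be found in the camera images.
- press: Green cast C-frame bench press, fixed. Origin on the bench below the ram; x points from the ram to the column behind it, y along the slide bed, z up. Head: x -40 to +123 mm, y -30 to +49 (with the spring can), z 162 to 250. Bed: 90 mm wide, y -60 to +265 mm, its ways 37 mm high. Ram: 22 mm square bar, its lower face at z 94 mm with the lever up, 70.5 mm with it fully down.
- lever_arm (a joint): Angle of the press lever, rad: 0 at rest (35 degrees above level, pointing to the press's -x), 1.1 fully down (28 degrees below level, hard stop). A spring drives it back to 0 with about 1 N at the grip near the top, 4 N near the bottom; pressing the bush in adds about 4 N. Let go while down it flies up at some 8 rad/s; slowly means well under 3 rad/s.
- lever_grip (a point): Point on the centre line of the lever's black rubber grip (24 mm thick, 66 mm long), 155 mm from the hinge axis, 23 mm short of the grip's outer end; moves with the lever, which swings in a plane 72 mm to the right (press y = -72 mm) of the ram. Its axes equal the press's at rest and turn with the lever.
- lever_hinge (a point): Hinge axis of the lever, at press (22, -72, 205) mm; the axis runs along the press's y. Its axes are the press's axes.
- nest_slide (a joint): Position of the sliding nest, m: 0 fully out to the left, 0.110 fully home against the stop under the ram. It moves along the press's -y as it grows; 2 N of friction hold it where it is left.
- nest_knob (a point): Centre of the thickest part of the nest's upright black knob (24 mm thick, on a 12 mm post; the knob spans z 51 to 85 mm, widest at 71), 130 mm to the press's +y side of the nest's centre; moves with the nest. Push or hook it either way. Between the knob and the locator strips 90 mm are free.
- nest_seat (a point): Centre of the nest's floor, on which the bracket stands, 37 mm above the bench; locator strips 8 mm high surround the bracket's foot with 1.5 mm of play.
- bracket: Aluminium bearing bracket, 0.19 kg: a foot 56 (x) x 40 (y) x 10 mm with a square boss 34 x 34 mm above it up to 30 mm. Origin at the centre of its underside, z up. Starts standing in the nest. Grip the boss by its sides.
- bush (a joint): How far the bronze bush (flange 26 mm wide, 3 mm thick) has been pressed into the boss, m: 0 stands proud with its flange's underside 12 mm above the boss; the full lever stroke brings it to about 0.0115, flange on the boss.
- finished_tray: Blue tray, fixed, outside 200 (x) x 130 (y) x 28 mm, walls and floor 3 mm. Origin under its centre, on the bench. Two finished brackets (bushes home) fill its end from x -85 to -40 mm; the rest of its floor, up to x +97 mm, is free.
- waiting_tray: Yellow tray of the same size with two brackets whose bushes stand proud: work that is waiting. Leave it alone.
- grease_tin: Open grease tin, 76 mm wide, 42 mm high, bystander. Origin at the centre of its underside.
- tin_lid: Its lid, 80 mm, lying upside down, bystander. Origin at the centre of its underside.
- pliers: Pliers with blue handles, 178 mm, bystander. Origin at the centre of its underside.
- screwdriver: Screwdriver with red handle, 215 mm, bystander. Origin at the centre of its underside.
- marker: Marker, 125 mm, bystander. Origin at the centre of its underside.

How it is judged:
On the way, in this order (a step that is already met when the one before it is completed fails the run):
1. the nest, with the bracket in it and its bush still proud, is fully home under the ram (value of joint nest_slide above 0.106 m and distance between bracket and nest_seat below 0.006 m and value of joint bush below 0.006 m), for 0.2 s.
2. the lever is fully down and has pressed the bush home (value of joint lever_arm above 1 rad and value of joint bush above 0.0095 m and value of joint nest_slide above 0.105 m), for 0.1 s.
3. the lever is back up at rest (value of joint lever_arm below 0.08 rad), for 0.2 s.
4. the nest, with the bracket in it, is drawn fully out (value of joint nest_slide below 0.006 m and distance between bracket and nest_seat below 0.006 m), for 0.2 s.
At the end, for the whole second after the job is handed in: The bracket stands upright (within 0.1 rad), at rest, on the floor of the blue tray (its underside within 4 mm of the floor), with its bush pressed in at least 9.5 mm of 12; the press lever is up at rest (within 0.08 rad) and the nest is out (within 15 mm of its outer end) (x of bracket in the frame of finished_tray between -0.04 and 0.1 m and y of bracket in the frame of finished_tray between -0.065 and 0.065 m and z of bracket in the frame of finished_tray below 0.007 m and angle between bracket's own z axis and vertical below 0.1 rad and linear speed of bracket below 0.02 m/s and value of joint bush above 0.0095 m and value of joint lever_arm below 0.08 rad and value of joint nest_slide below 0.015 m); the robot touches nothing.
It fails at once if the lever flies back up (faster than 3 rad/s) (velocity of joint lever_arm below -3 rad/s).
It fails at once if the bracket is dropped or thrown (faster than 0.7 m/s with no finger on it) (linear speed of bracket above 0.7 m/s and contact force between the fingers and bracket below 0.05 N).
It fails at once if one of the other loose things on the bench is shifted by more than 30 mm (distance of any of grease_tin, tin_lid, pliers, screwdriver, marker from where it was at the start of the episode above 0.03 m).
It also fails if it takes over 72 s, if anything falls off the work surface, if the arm or the gripper's body presses on something with over 40 N, if the wrist force passes 120 N, or if a joint passes its speed limit or range.

## Working session

There is one attempt and no reset: what is moved stays moved. The work goes in short steps, Python scripts to look and compute and a shell command to move; the robot and the scene stay as the last step left them, time stands still between calls to the robot, and variables do not carry over. Pictures are saved under pics/ and viewed, at most 10 in all, crops included, and the job is handed in when it is done.

```bash
mkdir -p pics; ls; python3 - <<'E'
from plant import manip
import cv2, numpy as np
print(manip.state(), manip.grip_point_offset)
for n in ("scene","side","wrist"):
    m=manip.camera_model(n); im,d=manip.grab_frame(n)
    np.savez(f"pics/{n}0.npz",im=im,d=d,K=m["mtx"],T=m["world_to_cam"])
    cv2.imwrite(f"pics/{n}0.png",im[:,:,::-1]); print(n,np.round(m["mtx"],1).tolist(),np.round(m["world_to_cam"],3).tolist())
E
```

```text
pics
{'time': 0.0, 'joint_pos': array([ 1.17200990e+00,  5.33326059e-02,  1.61431521e+00, -2.97603143e-06,
        1.47599890e+00, -1.19026498e-01]), 'joint_vel': array([-0.00079956,  0.00070833,  0.00032737, -0.00063468,  0.00108757,
       -0.00110955]), 'joint_efforts': array([-8.61893859e-04, -3.93669641e+01, -3.70189011e+01, -1.03539110e-04,
        7.03986967e-03, -1.42565443e-05]), 'tool_pos': array([0.17234733, 0.60011005, 0.23006539]), 'tool_rot': array([-2.61512378e-04,  1.39424040e-01,  9.90232237e-01, -9.93179852e-04]), 'contact_force': array([ 0.28125029, -0.64387537,  0.05342687]), 'ft_torque': array([-0.04117767, -0.01857773,  0.03986954]), 'grasp_force': 0.0, 'gripper_width': 0.9950152774290092} 0.0187
scene [[442.6, 0.0, 319.6], [0.0, 442.6, 203.7], [0.0, 0.0, 1.0]] [[0.478, -0.879, 0.002, -0.328], [-0.44, -0.241, -0.865, 0.378], [0.761, 0.412, -0.502, 1.16], [0.0, 0.0, 0.0, 1.0]]
side [[463.2, 0.0, 314.6], [0.0, 463.2, 203.5], [0.0, 0.0, 1.0]] [[-0.979, -0.201, 0.021, 0.513], [-0.103, 0.403, -0.909, 0.278], [0.174, -0.893, -0.416, 1.254], [0.0, 0.0, 0.0, 1.0]]
wrist [[295.4, 0.0, 319.9], [0.0, 295.4, 197.9], [0.0, 0.0, 1.0]] [[0.276, 0.961, -0.001, -0.623], [0.922, -0.265, 0.283, -0.037], [0.272, -0.08, -0.959, 0.379], [0.0, 0.0, 0.0, 1.0]]
```

View pics/scene0.png

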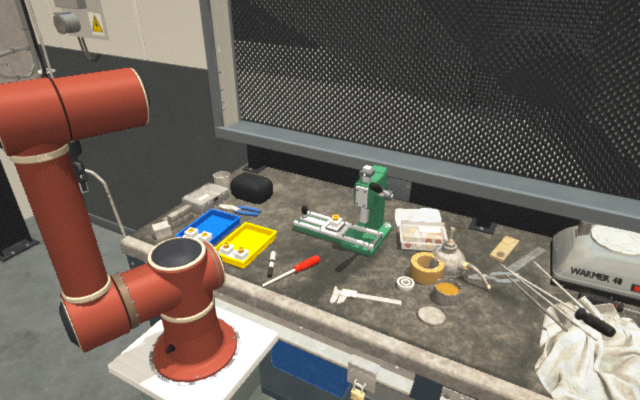

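View pics/side0.png

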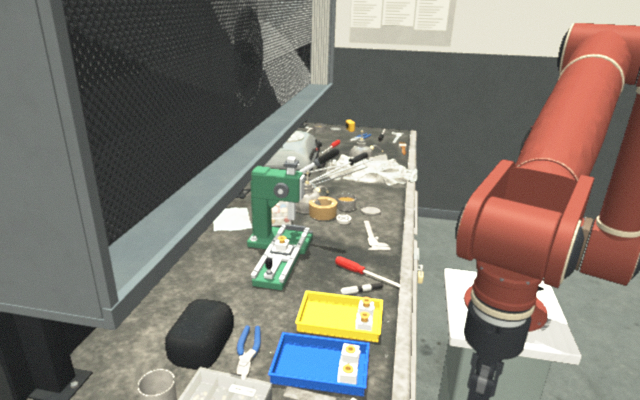

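Scene: the press is at about (355,215), with bed and nest going left. The blue tray is at (205,230), the yellow at (247,245), and the screwdriver and marker are near (295,270). Side: the press is at (275,230), the knob at (268,265) and the blue tray at (320,362). Next I'll measure them.

```bash
cat > h.py <<'E'
import numpy as np, cv2
def load(n): 
    z=np.load(f"pics/{n}.npz"); return z["im"],z["d"],z["K"],z["T"]
def cloud(n):
    im,d,K,T=load(n); v,u=np.mgrid[:400,:640]
    c=np.stack([(u-K[0,2])/K[0,0]*d,(v-K[1,2])/K[1,1]*d,d],-1)
    P=(c-T[:3,3])@T[:3,:3]; P[d==0]=np.nan
    return im,cv2.cvtColor(im,cv2.COLOR_RGB2HSV),P
def ray(n,u,v,z):
    im,d,K,T=load(n); R=T[:3,:3]; o=-R.T@T[:3,3]; w=R.T@np.array([(u-K[0,2])/K[0,0],(v-K[1,2])/K[1,1],1])
    return o+w*(z-o[2])/w[2]
E
python3 - <<'E'
from h import *
for n in("scene0","side0"):
    im,hsv,P=cloud(n)
    h,s,v=[hsv[...,i].astype(int) for i in range(3)]
    for name,m in dict(green=(h>60)&(h<90)&(s>100)&(v>40),blue=(h>100)&(h<125)&(s>150)&(v>80),yellow=(h>22)&(h<34)&(s>150)&(v>120),red=((h<5)|(h>175))&(s>180)&(v>100)).items():
        nn,l,st,ce=cv2.connectedComponentsWithStats(m.astype(np.uint8))
        for i in np.argsort(-st[1:,4])[:3]+1:
            if st[i,4]<60: continue
            Q=P[(l==i)]; Q=Q[~np.isnan(Q[:,0])]
            print(n,name,st[i].tolist(),np.round(np.percentile(Q,[1,50,99],axis=0),3).tolist())
            if name in("blue","yellow") and Q.shape[0]>200:
                q=Q[(Q[:,2]>.02)&(Q[:,2]<.04)]
                if len(q)>20: print("   rim",[np.round(x,3) for x in cv2.minAreaRect(q[:,:2].astype(np.float32))])
            if name=="green":
                q=Q[(Q[:,2]>.005)&(Q[:,2]<.05)]
                if len(q)>20: print("   bed",[np.round(x,3) for x in cv2.minAreaRect(q[:,:2].astype(np.float32))])
                q=Q[(Q[:,2]>.16)]
                if len(q)>20: print("   head",[np.round(x,3) for x in cv2.minAreaRect(q[:,:2].astype(np.float32))])
a=cv2.resize(load("scene0")[0][150:270,280:420],None,fx=5,fy=5,interpolation=cv2.INTER_CUBIC)[:, :, ::-1]
cv2.imwrite("pics/c1.png",a[:600,:700])
a=cv2.resize(load("side0")[0][150:300,230:390],None,fx=4,fy=4,interpolation=cv2.INTER_CUBIC)[:, :, ::-1]
cv2.imwrite("pics/c2.png",a)
E
```

```text
scene0 green [294, 189, 98, 67, 986] [[0.582, -0.256, 0.005], [0.664, -0.214, 0.029], [0.754, 0.052, 0.228]]
   bed [array([ 0.677, -0.095]), array([0.323, 0.19 ]), np.float64(88.668)]
   head [array([ 0.653, -0.226]), array([0.011, 0.085]), np.float64(83.737)]
scene0 green [370, 165, 18, 24, 274] [[0.651, -0.227, 0.187], [0.722, -0.22, 0.25], [0.762, -0.178, 0.259]]
   head [array([ 0.642, -0.215]), array([0.251, 0.05 ]), np.float64(7.351)]
scene0 green [345, 229, 31, 14, 193] [[0.632, -0.231, 0.021], [0.654, -0.181, 0.025], [0.677, -0.131, 0.029]]
   bed [array([ 0.655, -0.181]), array([0.102, 0.047]), np.float64(89.212)]
scene0 blue [272, 341, 77, 56, 1995] [[0.414, -0.241, -0.551], [0.422, -0.101, -0.472], [0.446, 0.064, -0.383]]
scene0 blue [176, 209, 64, 36, 957] [[0.348, 0.262, -0.001], [0.483, 0.343, 0.008], [0.545, 0.4, 0.032]]
   rim [array([0.443, 0.33 ]), array([0.209, 0.14 ]), np.float64(2.936)]
scene0 yellow [215, 222, 62, 47, 1366] [[0.323, 0.087, -0.002], [0.453, 0.154, 0.008], [0.531, 0.227, 0.05]]
   rim [array([0.426, 0.157]), array([0.211, 0.141]), np.float64(1.26
[... 778 characters left out ...]
0.646, -0.199]), array([0.055, 0.085]), np.float64(0.389)]
side0 blue [269, 333, 100, 63, 4131] [[0.341, 0.262, 0.0], [0.458, 0.331, 0.005], [0.542, 0.402, 0.031]]
   rim [array([0.442, 0.333]), array([0.206, 0.141]), np.float64(2.142)]
side0 yellow [296, 323, 85, 19, 718] [[0.322, 0.192, -0.001], [0.42, 0.223, 0.013], [0.521, 0.229, 0.029]]
   rim [array([0.42 , 0.224]), array([0.205, 0.034]), np.float64(9.588)]
side0 yellow [298, 292, 62, 30, 588] [[0.387, 0.089, 0.0], [0.469, 0.097, 0.014], [0.524, 0.204, 0.03]]
   rim [array([0.484, 0.125]), array([0.186, 0.093]), np.float64(43.174)]
side0 red [336, 260, 26, 13, 97] [[0.395, -0.096, 0.009], [0.437, -0.074, 0.017], [0.476, -0.056, 0.023]]
```

View pics/c1.png

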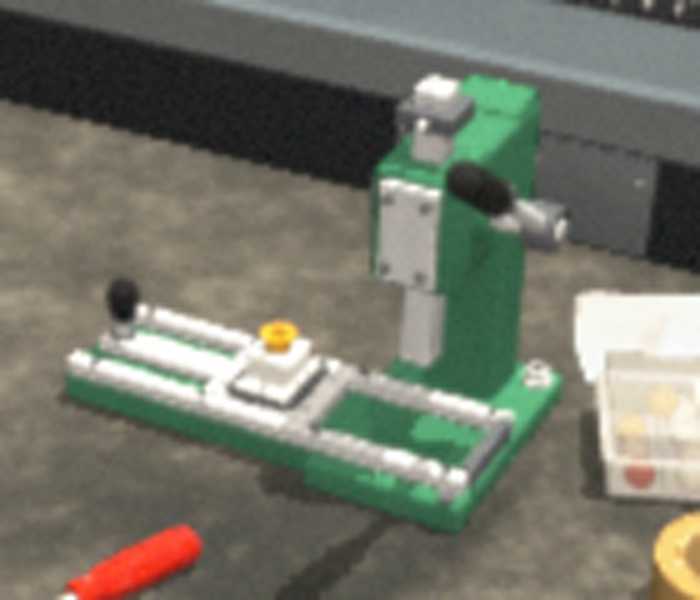

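View pics/c2.png

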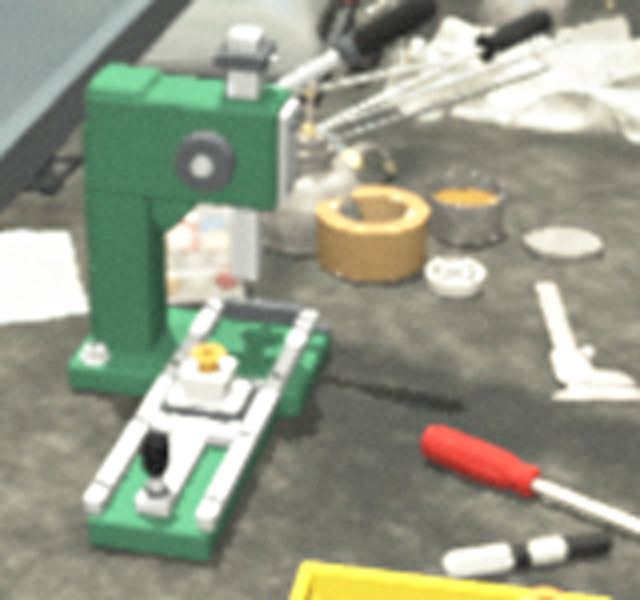

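Crop 1: knob at scene pixel (304.4,209.6), bush (335,216), black grip (375.6,187). Crop 2: knob at side pixel (268.6,263), bush (281.6,238), grip around (327,157.5). I'll cast rays through these and fit the press frame.

```bash
python3 - <<'E'
from h import *
A=load("scene0");B=load("side0")
def tri(a,b):
    M=[c[2]@c[3][:3] for c in(A,B)]
    X=cv2.triangulatePoints(M[0],M[1],np.float32(a).reshape(2,1),np.float32(b).reshape(2,1)); X=(X[:3]/X[3]).ravel()
    e=[]
    for m,p in zip(M,(a,b)):
        q=m@np.r_[X,1]; e.append(np.round(q[:2]/q[2]-p,1))
    return X,e
for n,a,b,z in(("knob",(304.2,209.4),(268.4,262.6),.071),("bush",(335.2,216.2),(281.6,237.9),.082),("grip",(375.6,187.2),(327,157.6),.29)):
    print(n,tri(a,b),ray("scene0",*a,z).round(4),ray("side0",*b,z).round(4))
# green bed edge: depth points low -> line fits
for n in("scene0","side0"):
    im,hsv,P=cloud(n); h,s,v=[hsv[...,i].astype(int) for i in range(3)]
    m=(h>60)&(h<90)&(s>90)&(v>40)
    q=P[m&(P[...,2]>-.01)&(P[...,0]>.5)&(P[...,0]<.85)]
    f=q[(q[:,2]<.023)&(q[:,1]>-.13)&(q[:,0]<.62)]
    if len(f)>10: print(n,"front face",len(f),np.polyfit(f[:,1],f[:,0],1),f[:,1].min(),f[:,1].max())
    # head front / left faces
    f=q[(q[:,2]>.17)&(q[:,2]<.245)]
    print(n,"head",np.percentile(f,[1,5,50,95,99],axis=0).round(3).tolist())
    o=(h>12)&(h<24)&(s>150)&(v>120)&(P[...,2]>.06)&(P[...,2]<.1)&(abs(P[...,0]-.63)<.06)&(abs(P[...,1])<.1)
    ys,xs=np.nonzero(o); print("bush px",len(xs),xs.mean() if len(xs) else 0,ys.mean() if len(ys) else 0,P[o].mean(0) if len(xs) else 0)
    k=(v<60)&(P[...,2]>.05)&(P[...,2]<.1)&(abs(P[...,0]-.64)<.06)&(abs(P[...,1]-.04)<.06)
    ys,xs=np.nonzero(k); print("knob px",len(xs),xs.min(),xs.max(),ys.min(),ys.max(),np.median(P[k],0))
    k=(v<60)&(P[...,2]>.25)&(P[...,2]<.35)&(P[...,0]<.7)&(P[...,0]>.45)&(abs(P[...,1]+.25)<.1)
    ys,xs=np.nonzero(k); print("grip px",len(xs),xs.mean() if len(xs) else 0,ys.mean() if len(ys) else 0,np.percentile(P[k],[2,50,98],axis=0).round(3).tolist() if len(xs) else 0)
E
```

```text
knob (array([0.64812064, 0.04461325, 0.06987392], dtype=float32), [array([-0.,  0.]), array([-0., -0.])]) [0.6468 0.0437 0.071 ] [0.6474 0.0466 0.071 ]
bush (array([ 0.64534414, -0.08477956,  0.08006014], dtype=float32), [array([-0.1,  0.1]), array([-0.1, -0.1])]) [ 0.6432 -0.086   0.082 ] [ 0.644  -0.0808  0.082 ]
grip (array([ 0.5450768 , -0.2649956 ,  0.28787395], dtype=float32), [array([-0.3,  0.6]), array([-0.3, -0.5])]) [ 0.5455 -0.2656  0.29  ] [ 0.5422 -0.2539  0.29  ]
scene0 front face 162 [0.01326028 0.60326777] -0.12866653305098083 0.06785300249269233
scene0 head [[0.611, -0.231, 0.172], [0.613, -0.227, 0.175], [0.658, -0.225, 0.21], [0.754, -0.219, 0.242], [0.759, -0.217, 0.245]]
bush px 16 335.3125 217.0 [ 0.64370585 -0.08632372  0.07848949]
knob px 29 302 306 207 213 [0.64122914 0.04152653 0.07320571]
grip px 72 375.5416666666667 187.94444444444446 [[0.507, -0.277, 0.269], [0.525, -0.274, 0.299], [0.563, -0.262, 0.315]]
side0 front face 39 [0.08755879 0.60451665] -0.12990196182793864 0.07548673825867223
side0 head [[0.615, -0.172, 0.171], [0.619, -0.17, 0.174], [0.703, -0.165, 0.211], [0.756, -0.16, 0.242], [0.763, -0.158, 0.244]]
bush px 6 282.0 239.83333333333334 [ 0.64299393 -0.08137669  0.07517167]
knob px 41 266 271 260 268 [0.64513157 0.05506006 0.07312384]
grip px 101 328.2277227722772 156.74257425742573 [[0.511, -0.26, 0.271], [0.539, -0.254, 0.294], [0.565, -0.248, 0.312]]
```

```bash
cat >> h.py <<'E'
def to(x,y,z):
    "remaining shift in tool axes, cm"
    from plant import manip
    from scipy.spatial.transform import Rotation as R
    s=manip.state(); q=s["tool_rot"]; r=R.from_quat([q[1],q[2],q[3],q[0]])
    print("t",round(s["time"],2),"p",s["tool_pos"].round(4),"F",s["contact_force"].round(1),"w",round(s["gripper_width"],3),"d",(r.inv().apply(np.array([x,y,z])-s["tool_pos"])*100).round(2),"yx",r.as_matrix()[:2,0].round(3),"g",round(s["grasp_force"],1))
E
python3 -m crank '[{"turn":-0.1325},{"turn":-0.1325},{"x":-3,"y":-3.4},{"x":-3,"y":-3.4},{"x":-3,"y":-3.4}]' 50
for i in 1 2; do python3 -m crank '[{"x":-3,"y":-3.4},{"x":-3,"y":-3.4},{"x":-3,"y":-3.4},{"x":-3,"y":-3.4},{"x":-3,"y":-3.4}]'; done
python3 -m crank '[{"x":-3,"y":-3.4},{"x":-3,"y":-3.4},{"x":0},{"x":0},{"x":0}]'
python3 -c "from h import to;to(.6465,.045,.055)"
```

```text
t 0.15 p [0.1724 0.6003 0.2303] F [-1.  -0.1  0.2] w 0.998 d [-60.9  -40.25  17.58] yx [-0.961  0.276] g 0.0schema error: expected keys x, y, z, turn
schema error: expected keys x, y, z, turn
schema error: expected keys x, y, z, turn
schema error: expected keys x, y, z, turn
```

```bash

python3 -m crank '[{"x":0,"y":0,"z":0,"turn":-0.1325},{"x":0,"y":0,"z":0,"turn":-0.1325},{"x":-3,"y":-3.4,"z":0,"turn":0},{"x":-3,"y":-3.4,"z":0,"turn":0},{"x":-3,"y":-3.4,"z":0,"turn":0}]' 50
python3 -m crank '[{"x":-3,"y":-3.4,"z":0,"turn":0},{"x":-3,"y":-3.4,"z":0,"turn":0},{"x":-3,"y":-3.4,"z":0,"turn":0},{"x":-3,"y":-3.4,"z":0,"turn":0},{"x":-3,"y":-3.4,"z":0,"turn":0}]'
python3 -m crank '[{"x":-3,"y":-3.4,"z":0,"turn":0},{"x":-3,"y":-3.4,"z":0,"turn":0},{"x":-3,"y":-3.4,"z":0,"turn":0},{"x":-3,"y":-3.4,"z":0,"turn":0},{"x":-3,"y":-3.4,"z":0,"turn":0}]'
python3 -m crank '[{"x":-3,"y":-3.4,"z":0,"turn":0},{"x":-3,"y":-3.4,"z":0,"turn":0},{"x":0,"y":0,"z":0,"turn":0},{"x":0,"y":0,"z":0,"turn":0}]'
python3 -c "from h import to;to(.6465,.045,.055)"
```

```text
time: 0.65
tool_pos: [0.2615, 0.4961, 0.2308]
tool_rot: [-0.0, 0.007, 1.0, -0.0]
contact_force: [0.2, 0.6, 0.1]
gripper_width: 0.497
grasp_force: 0.0
time: 1.15
tool_pos: [0.4093, 0.3235, 0.2311]
tool_rot: [-0.0, 0.007, 1.0, 0.0]
contact_force: [0.8, -0.0, 0.0]
gripper_width: 0.498
grasp_force: 0.0
time: 1.65
tool_pos: [0.5568, 0.1513, 0.231]
tool_rot: [-0.0, 0.007, 1.0, 0.0]
contact_force: [0.6, 1.4, -0.4]
gripper_width: 0.504
grasp_force: 0.0
time: 2.05
tool_pos: [0.615, 0.0833, 0.2305]
tool_rot: [-0.001, 0.008, 1.0, 0.0]
contact_force: [0.2, 0.2, -0.2]
gripper_width: 0.496
grasp_force: 0.0
t 2.05 p [0.615  0.0833 0.2305] F [ 0.2  0.2 -0.2] w 0.496 d [-3.24 -3.79 17.55] yx [-1.     0.017] g 0.0
```

```bash

python3 -m crank '[{"x":-3.2,"y":-3.8,"z":0,"turn":0},{"x":0,"y":0,"z":4,"turn":0},{"x":0,"y":0,"z":3.5,"turn":0},{"x":0,"y":0,"z":0,"turn":0},{"x":0,"y":0,"z":0,"turn":0}]'
python3 - <<'E'
from h import *
from plant import manip
m=manip.camera_model("wrist"); im,d=manip.grab_frame("wrist")
np.savez("pics/wrist1.npz",im=im,d=d,K=m["mtx"],T=m["world_to_cam"]); cv2.imwrite("pics/wrist1.png",im[:,:,::-1])
to(.6465,.045,.055)
E
```

```text
time: 2.55
tool_pos: [0.6455, 0.0468, 0.1561]
tool_rot: [-0.001, 0.007, 1.0, 0.0]
contact_force: [-0.1, -0.1, 0.5]
gripper_width: 0.499
grasp_force: 0.0
t 2.6 p [0.6468 0.0466 0.1581] F [ 0.7 -0.8 -0.8] w 0.5 d [ 0.05 -0.16 10.31] yx [-1.     0.013] g 0.0
```

View pics/wrist1.png

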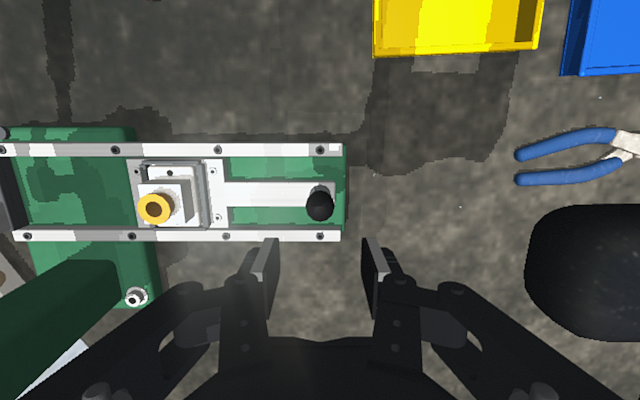

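The knob is at (319,205), centred between the fingers at about (272,260) and (372,260). The bush is at (154,207) and stands proud. I'll check positions by ray, then descend and push.

```bash
python3 -c "
from h import *
print(ray('wrist1',319,203,.078),ray('wrist1',154,208,.083),ray('wrist1',345,180,.025))
"
python3 -m crank '[{"x":0,"y":-0.1,"z":4,"turn":0},{"x":0,"y":0,"z":4,"turn":0},{"x":0,"y":0,"z":2.2,"turn":0},{"x":0,"y":0,"z":0,"turn":0}]'
python3 -m crank '[{"x":0,"y":-1.5,"z":0,"turn":0},{"x":0,"y":-2,"z":0,"turn":0},{"x":0,"y":-2,"z":0,"turn":0},{"x":0,"y":-2,"z":0,"turn":0},{"x":0,"y":-2,"z":0,"turn":0}]'
python3 -c "from h import to;to(.6465,-.056,.055)"
```

```text
[0.64325058 0.04527945 0.078     ] [ 0.64396995 -0.08187917  0.083     ] [0.63724695 0.06996143 0.025     ]
time: 3.0
tool_pos: [0.6449, 0.0452, 0.0528]
tool_rot: [-0.002, 0.007, 1.0, 0.0]
contact_force: [-0.1, -0.6, -1.2]
gripper_width: 0.502
grasp_force: 0.0
time: 3.5
tool_pos: [0.6468, -0.0515, 0.058]
tool_rot: [0.002, 0.007, 1.0, 0.0]
contact_force: [-0.2, 2.8, -1.7]
gripper_width: 0.499
grasp_force: 1.4
t 3.5 p [ 0.6468 -0.0515  0.058 ] F [-0.2  2.8 -1.7] w 0.499 d [ 0.03 -0.45  0.3 ] yx [-1.     0.015] g 1.4
```

```bash

python3 -m crank '[{"x":0,"y":-0.8,"z":0,"turn":0},{"x":0,"y":-0.6,"z":0,"turn":0},{"x":0,"y":0,"z":0,"turn":0}]'
python3 -m crank '[{"x":0,"y":-0.3,"z":0,"turn":0},{"x":0,"y":0,"z":0,"turn":0}]'
python3 -m crank '[{"x":0,"y":-0.3,"z":0,"turn":0},{"x":0,"y":0,"z":0,"turn":0}]'
```

```text
time: 3.8
tool_pos: [0.6461, -0.0654, 0.0564]
tool_rot: [0.002, 0.008, 1.0, -0.001]
contact_force: [0.0, 0.6, -0.2]
gripper_width: 0.498
grasp_force: 0.0
time: 4.0
tool_pos: [0.645, -0.0672, 0.0547]
tool_rot: [0.0, 0.007, 1.0, -0.0]
contact_force: [-0.3, -0.4, -0.2]
gripper_width: 0.501
grasp_force: 0.1
time: 4.2
tool_pos: [0.6448, -0.0702, 0.0543]
tool_rot: [0.0, 0.007, 1.0, 0.0]
contact_force: [0.0, 1.9, 0.4]
gripper_width: 0.498
grasp_force: 0.6
```

```bash

python3 -m crank '[{"x":0,"y":-0.3,"z":0,"turn":0},{"x":0,"y":0,"z":0,"turn":0}]'
python3 -m crank '[{"x":0,"y":-0.2,"z":0,"turn":0},{"x":0,"y":0,"z":0,"turn":0}]'
python3 -m crank '[{"x":0,"y":-0.2,"z":0,"turn":0},{"x":0,"y":0,"z":0,"turn":0}]'
```

```text
time: 4.4
tool_pos: [0.6447, -0.0731, 0.0543]
tool_rot: [0.0, 0.007, 1.0, 0.0]
contact_force: [-0.7, 4.1, 1.6]
gripper_width: 0.503
grasp_force: 1.5
time: 4.6
tool_pos: [0.6448, -0.0733, 0.0543]
tool_rot: [0.0, 0.008, 1.0, 0.002]
contact_force: [1.2, 8.7, 1.5]
gripper_width: 0.503
grasp_force: 4.3
time: 4.8
tool_pos: [0.6447, -0.0735, 0.0542]
tool_rot: [0.0, 0.007, 1.0, 0.004]
contact_force: [0.7, 14.7, 2.0]
gripper_width: 0.504
grasp_force: 7.0
```

The nest is home against the stop: y has stalled at −0.0733 and the force is rising. I'll back off, rise and go over to the lever.

```bash

python3 -m crank '[{"x":0,"y":1.2,"z":0,"turn":0},{"x":0,"y":0,"z":0,"turn":0},{"x":0,"y":0,"z":-4,"turn":0},{"x":0,"y":0,"z":-4,"turn":0},{"x":0,"y":0,"z":-4,"turn":0}]'
python3 -m crank '[{"x":0,"y":0,"z":-4,"turn":0},{"x":2,"y":0,"z":-4,"turn":0},{"x":2,"y":0,"z":-4,"turn":0},{"x":2,"y":0,"z":-4,"turn":0},{"x":2,"y":0,"z":-2.6,"turn":0}]' 0
python3 -m crank '[{"x":2,"y":-3,"z":0,"turn":0},{"x":0.6,"y":-4,"z":0,"turn":0},{"x":0,"y":-4,"z":0,"turn":0},{"x":0,"y":-4,"z":0,"turn":0},{"x":0,"y":-4,"z":0,"turn":0}]'
python3 -m crank '[{"x":0,"y":-0.8,"z":0,"turn":0},{"x":0,"y":0,"z":0,"turn":0},{"x":0,"y":0,"z":0,"turn":0}]'
python3 - <<'E'
from h import *
from plant import manip
to(.539,-.2655,.316)
for n in("scene","side"):
    m=manip.camera_model(n); im,d=manip.grab_frame(n)
    np.savez(f"pics/{n}2.npz",im=im,d=d,K=m["mtx"],T=m["world_to_cam"])
a=load("scene2")[0][150:270,280:420]; b=load("side2")[0][130:250,230:370]
cv2.imwrite("pics/c3.png",cv2.resize(np.vstack([a,b]),None,fx=2.5,fy=2.5,interpolation=cv2.INTER_CUBIC)[:,:,::-1])
E
```

```text
time: 5.3
tool_pos: [0.6442, -0.0663, 0.175]
tool_rot: [-0.001, 0.008, 1.0, -0.001]
contact_force: [-0.4, -1.1, -0.3]
gripper_width: 0.503
grasp_force: 0.0
time: 5.8
tool_pos: [0.5644, -0.0653, 0.3641]
tool_rot: [0.002, 0.008, 1.0, -0.001]
contact_force: [0.1, -0.7, -0.4]
gripper_width: 0.003
grasp_force: 0.0
time: 6.3
tool_pos: [0.5351, -0.2562, 0.3602]
tool_rot: [-0.0, 0.008, 1.0, -0.001]
contact_force: [0.4, 0.0, -0.8]
gripper_width: 0.002
grasp_force: 0.0
time: 6.6
tool_pos: [0.5358, -0.2614, 0.3602]
tool_rot: [-0.0, 0.007, 1.0, 0.0]
contact_force: [0.2, 0.1, -0.2]
gripper_width: -0.002
grasp_force: 0.0
t 6.6 p [ 0.5358 -0.2614  0.3602] F [ 0.2  0.1 -0.2] w -0.002 d [-0.33 -0.41  4.42] yx [-1.     0.015] g 0.0
```

View pics/c3.png

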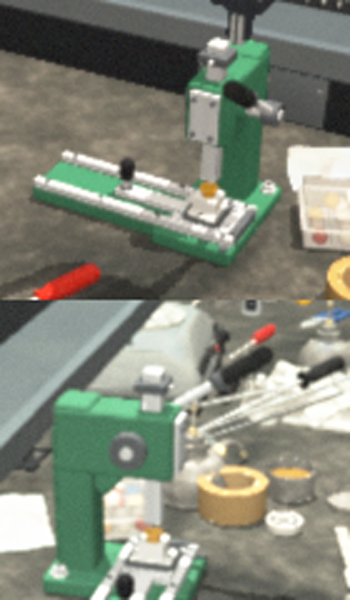

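The nest sits under the ram with the bush just below it, and the closed fingers (scene crop 240,20) are above the grip (240,95). Now I'll lower onto the lever.

```bash

python3 -m crank '[{"x":-0.3,"y":-0.4,"z":2,"turn":0},{"x":0,"y":0,"z":1.2,"turn":0},{"x":0,"y":0,"z":0.6,"turn":0},{"x":0,"y":0,"z":0.6,"turn":0},{"x":0,"y":0,"z":0.8,"turn":0}]'
python3 -m crank '[{"x":0,"y":0,"z":1,"turn":0},{"x":0,"y":0,"z":1,"turn":0},{"x":0,"y":0,"z":1,"turn":0}]'
```

```text
time: 7.2
tool_pos: [0.5391, -0.2657, 0.3089]
tool_rot: [0.001, 0.007, 1.0, -0.0]
contact_force: [0.3, 0.5, 1.3]
gripper_width: 0.001
grasp_force: 0.6
time: 7.5
tool_pos: [0.5388, -0.2659, 0.2779]
tool_rot: [0.0, 0.007, 1.0, -0.0]
contact_force: [0.5, 0.4, 2.7]
gripper_width: -0.002
grasp_force: 1.0
```

Contact is as expected, so I'll press on.

```bash

python3 -m crank '[{"x":0,"y":0,"z":1.2,"turn":0},{"x":0,"y":0,"z":1.2,"turn":0},{"x":0,"y":0,"z":1.2,"turn":0},{"x":0,"y":0,"z":1.2,"turn":0},{"x":0,"y":0,"z":1.2,"turn":0}]'
python3 -m crank '[{"x":0,"y":0,"z":1.2,"turn":0},{"x":0,"y":0,"z":1,"turn":0},{"x":0,"y":0,"z":1,"turn":0},{"x":0,"y":0,"z":0.8,"turn":0},{"x":0,"y":0,"z":0,"turn":0}]'
```

```text
time: 8.0
tool_pos: [0.5385, -0.2659, 0.2173]
tool_rot: [-0.0, 0.007, 1.0, -0.0]
contact_force: [-2.8, 0.0, 3.9]
gripper_width: 0.006
grasp_force: 2.0
time: 8.5
tool_pos: [0.5404, -0.2661, 0.1791]
tool_rot: [0.002, 0.007, 1.0, -0.0]
contact_force: [-0.4, 0.4, 7.6]
gripper_width: -0.0
grasp_force: 3.4
```

```bash

python3 -m crank '[{"x":0,"y":0,"z":0.7,"turn":0},{"x":0,"y":0,"z":0.7,"turn":0},{"x":0,"y":0,"z":0,"turn":0}]'
python3 -m crank '[{"x":0,"y":0,"z":0.4,"turn":0},{"x":0,"y":0,"z":0.3,"turn":0},{"x":0,"y":0,"z":0,"turn":0}]'
```

```text
time: 8.8
tool_pos: [0.5409, -0.2664, 0.166]
tool_rot: [0.003, 0.007, 1.0, -0.001]
contact_force: [-0.1, 0.5, 9.5]
gripper_width: -0.003
grasp_force: 4.2
time: 9.1
tool_pos: [0.5411, -0.2666, 0.1597]
tool_rot: [0.003, 0.007, 1.0, -0.001]
contact_force: [1.2, 1.1, 10.8]
gripper_width: 0.001
grasp_force: 4.6
```

```bash

python3 -m crank '[{"x":0,"y":0,"z":0.3,"turn":0},{"x":0,"y":0,"z":0,"turn":0}]'
python3 -m crank '[{"x":0,"y":0,"z":0.3,"turn":0},{"x":0,"y":0,"z":0,"turn":0}]'
python3 -m crank '[{"x":0,"y":0,"z":0.3,"turn":0},{"x":0,"y":0,"z":0,"turn":0}]'
```

```text
time: 9.3
tool_pos: [0.5412, -0.2666, 0.1569]
tool_rot: [0.003, 0.007, 1.0, -0.001]
contact_force: [0.8, 0.1, 10.4]
gripper_width: 0.005
grasp_force: 4.7
time: 9.5
tool_pos: [0.5417, -0.2668, 0.1556]
tool_rot: [0.004, 0.007, 1.0, -0.001]
contact_force: [-0.8, 2.1, 15.1]
gripper_width: 0.004
grasp_force: 7.1
time: 9.7
tool_pos: [0.542, -0.2668, 0.1551]
tool_rot: [0.004, 0.007, 1.0, -0.002]
contact_force: [-4.7, 4.8, 23.9]
gripper_width: -0.001
grasp_force: 11.9
```

It's at the hard stop: z is stalled near 0.155 and the force is up to 24 N. Now I'll let it up slowly.

```bash

python3 -m crank '[{"x":0,"y":0,"z":-0.6,"turn":0},{"x":0,"y":0,"z":-0.8,"turn":0},{"x":0,"y":0,"z":-1,"turn":0},{"x":0,"y":0,"z":-1,"turn":0},{"x":0,"y":0,"z":-1,"turn":0}]'
python3 -m crank '[{"x":0,"y":0,"z":-1,"turn":0},{"x":0,"y":0,"z":-1,"turn":0},{"x":0,"y":0,"z":-1,"turn":0},{"x":0,"y":0,"z":-1,"turn":0},{"x":0,"y":0,"z":-1,"turn":0}]'
python3 -m crank '[{"x":0,"y":0,"z":-1,"turn":0},{"x":0,"y":0,"z":-1,"turn":0},{"x":0,"y":0,"z":-1,"turn":0},{"x":0,"y":0,"z":-1,"turn":0},{"x":0,"y":0,"z":-1,"turn":0}]'
python3 -m crank '[{"x":0,"y":0,"z":-1,"turn":0},{"x":0,"y":0,"z":-1,"turn":0},{"x":0,"y":0,"z":-1,"turn":0},{"x":0,"y":0,"z":-1,"turn":0},{"x":0,"y":0,"z":-2,"turn":0}]'
```

```text
time: 10.2
tool_pos: [0.5384, -0.2656, 0.1924]
tool_rot: [-0.001, 0.007, 1.0, 0.0]
contact_force: [-3.5, 0.4, 3.5]
gripper_width: -0.0
grasp_force: 2.0
time: 10.7
tool_pos: [0.5395, -0.2658, 0.2433]
tool_rot: [0.001, 0.007, 1.0, -0.0]
contact_force: [2.1, 0.8, 1.0]
gripper_width: 0.001
grasp_force: 1.0
time: 11.2
tool_pos: [0.5387, -0.2658, 0.2928]
tool_rot: [-0.0, 0.007, 1.0, 0.0]
contact_force: [0.7, -0.1, 1.2]
gripper_width: -0.0
grasp_force: 0.5
time: 11.7
tool_pos: [0.5381, -0.2655, 0.3512]
tool_rot: [-0.002, 0.007, 1.0, 0.001]
contact_force: [0.2, 0.4, -0.3]
gripper_width: -0.001
grasp_force: 0.0
```

```bash

python3 -m crank '[{"x":0,"y":2,"z":-1.5,"turn":0},{"x":0,"y":4.5,"z":0,"turn":0},{"x":0,"y":4.5,"z":0,"turn":0},{"x":0,"y":4.5,"z":0,"turn":0},{"x":-1.5,"y":4.5,"z":0,"turn":0}]' 
python3 -m crank '[{"x":-3,"y":0,"z":3,"turn":0},{"x":-3,"y":0,"z":3,"turn":0},{"x":-3.2,"y":0,"z":3,"turn":0},{"x":0,"y":0,"z":4,"turn":0},{"x":0,"y":0,"z":0,"turn":0}]' 50
python3 - <<'E'
from h import *
from plant import manip
to(.645,-.065,.055)
for n in("scene","side"):
    m=manip.camera_model(n); im,d=manip.grab_frame(n)
    np.savez(f"pics/{n}3.npz",im=im,d=d,K=m["mtx"],T=m["world_to_cam"])
a=load("scene3")[0][150:270,280:420]; b=load("side3")[0][130:250,230:370]
cv2.imwrite("pics/c4.png",cv2.resize(np.vstack([a,b]),None,fx=2.5,fy=2.5,interpolation=cv2.INTER_CUBIC)[:,:,::-1])
E
```

```text
time: 12.2
tool_pos: [0.5557, -0.0635, 0.3686]
tool_rot: [0.0, 0.008, 1.0, -0.0]
contact_force: [0.4, -0.4, -0.3]
gripper_width: 0.003
grasp_force: 0.0
time: 12.7
tool_pos: [0.6454, -0.0655, 0.2295]
tool_rot: [-0.007, 0.007, 1.0, 0.002]
contact_force: [-0.2, 0.2, -1.2]
gripper_width: 0.5
grasp_force: 0.0
t 12.7 p [ 0.6454 -0.0655  0.2295] F [-0.2  0.2 -1.2] w 0.5 d [-0.2   0.   17.45] yx [-1.     0.014] g 0.0
```

View pics/c4.png

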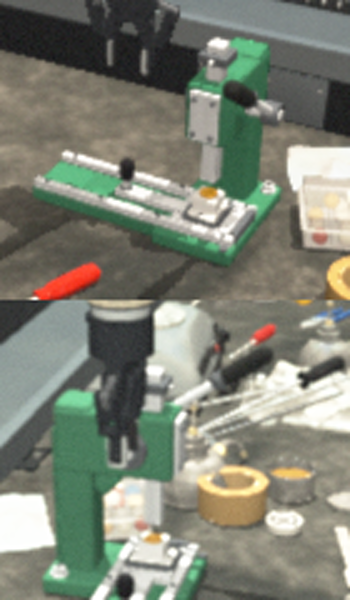

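The bush is home, with its flange flat on the boss at scene crop (208,192), and the lever is back up. Next I'll draw the nest out.

```bash

python3 -m crank '[{"x":0,"y":0,"z":4.5,"turn":0},{"x":0,"y":0,"z":4.5,"turn":0},{"x":0,"y":0,"z":4.5,"turn":0},{"x":0,"y":0,"z":3.9,"turn":0},{"x":0,"y":0,"z":0,"turn":0}]'
python3 -m crank '[{"x":0,"y":1.5,"z":0,"turn":0},{"x":0,"y":1.8,"z":0,"turn":0},{"x":0,"y":1.8,"z":0,"turn":0},{"x":0,"y":1.8,"z":0,"turn":0},{"x":0,"y":1.8,"z":0,"turn":0}]'
python3 -m crank '[{"x":0,"y":1.3,"z":0,"turn":0},{"x":0,"y":1.0,"z":0,"turn":0},{"x":0,"y":0.4,"z":0,"turn":0},{"x":0,"y":0,"z":0,"turn":0}]'
python3 -m crank '[{"x":0,"y":0.3,"z":0,"turn":0},{"x":0,"y":0,"z":0,"turn":0}]'
```

```text
time: 13.3
tool_pos: [0.6457, -0.0668, 0.0601]
tool_rot: [-0.004, 0.008, 1.0, 0.001]
contact_force: [-1.6, 0.1, -0.1]
gripper_width: 0.5
grasp_force: 0.0
time: 13.8
tool_pos: [0.6516, 0.0214, 0.0657]
tool_rot: [0.002, 0.007, 1.0, -0.0]
contact_force: [1.3, -2.5, 1.4]
gripper_width: 0.502
grasp_force: 1.4
time: 14.2
tool_pos: [0.65, 0.0475, 0.0628]
tool_rot: [-0.001, 0.007, 1.0, 0.0]
contact_force: [-0.5, 0.4, 0.3]
gripper_width: 0.499
grasp_force: 0.0
time: 14.4
tool_pos: [0.65, 0.0495, 0.0627]
tool_rot: [-0.001, 0.008, 1.0, 0.0]
contact_force: [0.5, 0.2, 0.2]
gripper_width: 0.498
grasp_force: 0.1
```

```bash

python3 -m crank '[{"x":0,"y":0.3,"z":0,"turn":0},{"x":0,"y":0,"z":0,"turn":0}]'
python3 -m crank '[{"x":0,"y":0.2,"z":0,"turn":0},{"x":0,"y":0,"z":0,"turn":0}]'
python3 -m crank '[{"x":0,"y":0.2,"z":0,"turn":0},{"x":0,"y":0,"z":0,"turn":0}]'
python3 -m crank '[{"x":0,"y":0.2,"z":0,"turn":0},{"x":0,"y":0,"z":0,"turn":0}]'
```

```text
time: 14.6
tool_pos: [0.6501, 0.0524, 0.0628]
tool_rot: [-0.001, 0.008, 1.0, 0.0]
contact_force: [-0.9, -1.4, -0.8]
gripper_width: 0.496
grasp_force: 0.6
time: 14.8
tool_pos: [0.6503, 0.0546, 0.063]
tool_rot: [-0.0, 0.007, 1.0, 0.0]
contact_force: [-0.2, -1.1, -0.8]
gripper_width: 0.502
grasp_force: 0.8
time: 15.0
tool_pos: [0.6504, 0.0563, 0.0631]
tool_rot: [-0.0, 0.007, 1.0, -0.0]
contact_force: [-0.8, -3.9, -0.8]
gripper_width: 0.501
grasp_force: 1.7
time: 15.2
tool_pos: [0.6504, 0.0565, 0.063]
tool_rot: [-0.0, 0.007, 1.0, -0.002]
contact_force: [-0.8, -9.5, -1.6]
gripper_width: 0.501
grasp_force: 4.5
```

The nest is out against its stop; total travel was about 111 mm. Now I'll go above the bracket and check with the wrist camera.

```bash

python3 -m crank '[{"x":0,"y":-1.2,"z":0,"turn":0},{"x":0,"y":0,"z":0,"turn":0},{"x":0,"y":0,"z":-4,"turn":0},{"x":0,"y":0,"z":-4,"turn":0},{"x":0,"y":-2.5,"z":-1.5,"turn":0}]'
python3 -m crank '[{"x":0,"y":-3.5,"z":0,"turn":0},{"x":0,"y":-3.5,"z":0,"turn":0},{"x":0.4,"y":-3.2,"z":0,"turn":0},{"x":0,"y":0,"z":0,"turn":0},{"x":0,"y":0,"z":0,"turn":0}]' 70
python3 - <<'E'
from h import *
from plant import manip
to(.6445,-.083,.050)
m=manip.camera_model("wrist"); im,d=manip.grab_frame("wrist")
np.savez("pics/wrist4.npz",im=im,d=d,K=m["mtx"],T=m["world_to_cam"])
hsv=cv2.cvtColor(im,cv2.COLOR_RGB2HSV); m=cv2.inRange(hsv,(14,120,90),(26,255,255)); m[:100]=0
n,l,st,ce=cv2.connectedComponentsWithStats(m)
for i in range(1,n):
    if st[i,4]>80: print(st[i],ce[i],ray("wrist4",*ce[i],.069))
cv2.imwrite("pics/c5.png",im[:,:,::-1])
E
```

```text
time: 15.7
tool_pos: [0.6529, 0.0239, 0.1643]
tool_rot: [0.004, 0.006, 1.0, 0.001]
contact_force: [1.2, -0.6, -0.1]
gripper_width: 0.499
grasp_force: 0.0
time: 16.2
tool_pos: [0.6448, -0.0799, 0.1586]
tool_rot: [0.0, 0.008, 1.0, 0.001]
contact_force: [-0.2, 0.4, -0.3]
gripper_width: 0.7
grasp_force: 0.0
t 16.2 p [ 0.6448 -0.0799  0.1586] F [-0.2  0.4 -0.3] w 0.7 d [ 0.04 -0.32 10.86] yx [-1.     0.016] g 0.0
[300 188  30  30 614] [314.22801303 202.66286645] [ 0.64610209 -0.08541323  0.069     ]
```

View pics/c5.png

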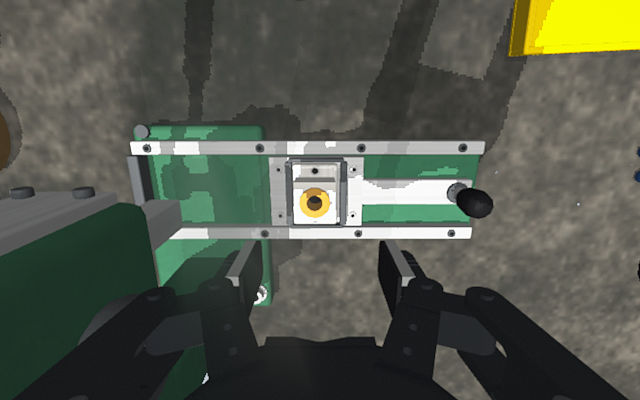

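Bracket seated; bush at (314,203), flange flush on the boss. Descending in steps.

```bash

python3 -m crank '[{"x":-0.05,"y":-0.4,"z":3,"turn":0},{"x":0,"y":0,"z":3,"turn":0},{"x":0,"y":0,"z":2,"turn":0},{"x":0,"y":0,"z":0,"turn":0}]' 60
python3 -m crank '[{"x":0,"y":0,"z":1.5,"turn":0},{"x":0,"y":0,"z":1.2,"turn":0},{"x":0,"y":0,"z":0,"turn":0},{"x":0,"y":0,"z":0,"turn":0}]'
python3 -c "from h import to;to(.6455,-.084,.05)"
```

```text
time: 16.65
tool_pos: [0.6426, -0.0816, 0.0743]
tool_rot: [-0.003, 0.006, 1.0, 0.001]
contact_force: [-0.4, 0.1, -0.0]
gripper_width: 0.603
grasp_force: 0.0
time: 17.05
tool_pos: [0.645, -0.0845, 0.0513]
tool_rot: [-0.0, 0.007, 1.0, 0.0]
contact_force: [0.1, -0.3, 0.4]
gripper_width: 0.598
grasp_force: 0.0
t 17.05 p [ 0.645  -0.0845  0.0513] F [ 0.1 -0.3  0.4] w 0.598 d [-0.05  0.05  0.13] yx [-1.     0.015] g 0.0
```

```bash

python3 -m crank '[{"x":0,"y":0,"z":0.2,"turn":0},{"x":0,"y":0,"z":0,"turn":0},{"x":0,"y":0,"z":0,"turn":0},{"x":0,"y":0,"z":0,"turn":0},{"x":0,"y":0,"z":0,"turn":0}]' 20
python3 -m crank '[{"x":0,"y":0,"z":-1,"turn":0},{"x":0,"y":0,"z":-1,"turn":0},{"x":0,"y":0,"z":-1,"turn":0},{"x":0,"y":0,"z":0,"turn":0}]'
```

```text
time: 17.55
tool_pos: [0.6458, -0.0848, 0.0504]
tool_rot: [0.001, 0.008, 1.0, -0.0]
contact_force: [0.3, -0.4, 4.2]
gripper_width: 0.379
grasp_force: 60.3
time: 17.95
tool_pos: [0.646, -0.0846, 0.0815]
tool_rot: [0.001, 0.007, 1.0, -0.0]
contact_force: [-0.2, -1.2, -1.7]
gripper_width: 0.385
grasp_force: 60.3
```

```bash

python3 -m crank '[{"x":0,"y":0,"z":-2.5,"turn":0},{"x":0,"y":0,"z":-3,"turn":0},{"x":0,"y":1,"z":-2.5,"turn":0},{"x":1.5,"y":3,"z":0,"turn":0},{"x":1.77,"y":4.2,"z":0,"turn":0}]'
python3 -m crank '[{"x":1.8,"y":4.2,"z":0,"turn":0},{"x":1.8,"y":4.2,"z":0,"turn":0},{"x":1.8,"y":4.2,"z":0,"turn":0},{"x":1.8,"y":4.2,"z":0,"turn":0},{"x":1.8,"y":4.2,"z":0,"turn":0}]'
python3 -m crank '[{"x":1.8,"y":4.2,"z":0,"turn":0},{"x":1.8,"y":4.2,"z":0,"turn":0},{"x":1.3,"y":3,"z":0,"turn":0},{"x":0,"y":0,"z":0,"turn":0},{"x":0,"y":0,"z":0,"turn":0}]'
python3 -c "from h import to;to(.475,.333,.0175)"
```

```text
time: 18.45
tool_pos: [0.6141, -0.0025, 0.1609]
tool_rot: [0.001, 0.009, 1.0, -0.0]
contact_force: [0.5, 1.2, -2.1]
gripper_width: 0.379
grasp_force: 67.5
time: 18.95
tool_pos: [0.5253, 0.2108, 0.1591]
tool_rot: [-0.0, 0.007, 1.0, -0.0]
contact_force: [1.3, 0.7, -2.0]
gripper_width: 0.384
grasp_force: 67.5
time: 19.45
tool_pos: [0.4788, 0.3244, 0.159]
tool_rot: [-0.0, 0.007, 1.0, -0.0]
contact_force: [-0.1, -0.6, -2.8]
gripper_width: 0.38
grasp_force: 67.5
t 19.45 p [0.4788 0.3244 0.159 ] F [-0.1 -0.6 -2.8] w 0.38 d [ 0.38  0.87 14.15] yx [-1.     0.013] g 67.5
```

```bash

python3 -m crank '[{"x":0.4,"y":0.9,"z":3,"turn":0},{"x":0,"y":0,"z":3.5,"turn":0},{"x":0,"y":0,"z":3.5,"turn":0},{"x":0,"y":0,"z":2.5,"turn":0},{"x":0,"y":0,"z":0,"turn":0}]'
python3 -m crank '[{"x":0,"y":0,"z":0.8,"turn":0},{"x":0,"y":0,"z":0.4,"turn":0},{"x":0,"y":0,"z":0.2,"turn":0},{"x":0,"y":0,"z":0,"turn":0},{"x":0,"y":0,"z":0,"turn":0}]'
python3 -c "from h import to;to(.475,.333,.0165)"
```

```text
time: 19.95
tool_pos: [0.4725, 0.3299, 0.0294]
tool_rot: [-0.004, 0.008, 1.0, -0.002]
contact_force: [-0.9, -0.2, -3.1]
gripper_width: 0.379
grasp_force: 67.3
time: 20.45
tool_pos: [0.476, 0.3335, 0.0212]
tool_rot: [0.001, 0.007, 1.0, 0.0]
contact_force: [-0.6, -0.4, -2.3]
gripper_width: 0.379
grasp_force: 67.4
t 20.45 p [0.476  0.3335 0.0212] F [-0.6 -0.4 -2.3] w 0.379 d [ 0.1  -0.05  0.47] yx [-1.     0.015] g 67.4
```

```bash

python3 -m crank '[{"x":0,"y":0,"z":0.3,"turn":0},{"x":0,"y":0,"z":0,"turn":0},{"x":0,"y":0,"z":0,"turn":0}]'
python3 -m crank '[{"x":0,"y":0,"z":0.15,"turn":0},{"x":0,"y":0,"z":0,"turn":0},{"x":0,"y":0,"z":0,"turn":0}]'
python3 -m crank '[{"x":0,"y":0,"z":0.15,"turn":0},{"x":0,"y":0,"z":0,"turn":0},{"x":0,"y":0,"z":0,"turn":0}]'
```

```text
time: 20.75
tool_pos: [0.4753, 0.3332, 0.0172]
tool_rot: [-0.0, 0.007, 1.0, -0.0]
contact_force: [-0.1, 0.1, -2.3]
gripper_width: 0.375
grasp_force: 67.4
time: 21.05
tool_pos: [0.4757, 0.3334, 0.0164]
tool_rot: [0.0, 0.007, 1.0, 0.0]
contact_force: [-1.5, -1.4, 2.7]
gripper_width: 0.382
grasp_force: 68.0
time: 21.35
tool_pos: [0.4758, 0.3334, 0.0164]
tool_rot: [-0.0, 0.007, 1.0, -0.0]
contact_force: [-5.6, -2.5, 12.4]
gripper_width: 0.381
grasp_force: 69.2
```

The bracket is on the tray floor: z stopped at 0.0164 and the force has reversed sign. I'll ease off, release and rise.

```bash

python3 -m crank '[{"x":0,"y":0,"z":-0.15,"turn":0},{"x":0,"y":0,"z":0,"turn":0}]'
python3 -m crank '[{"x":0,"y":0,"z":0,"turn":0},{"x":0,"y":0,"z":0,"turn":0},{"x":0,"y":0,"z":0,"turn":0},{"x":0,"y":0,"z":0,"turn":0}]' 60
python3 -m crank '[{"x":0,"y":0,"z":-2,"turn":0},{"x":0,"y":0,"z":-4,"turn":0},{"x":0,"y":0,"z":-4,"turn":0},{"x":0,"y":0,"z":-4,"turn":0},{"x":0,"y":0,"z":0,"turn":0}]'
python3 -m crank '[{"x":3,"y":2,"z":-3,"turn":0},{"x":3,"y":3,"z":-2,"turn":0},{"x":0,"y":0,"z":0,"turn":0},{"x":0,"y":0,"z":0,"turn":0}]'
python3 - <<'E'
from h import *
from plant import manip
for n in("scene","side"):
    m=manip.camera_model(n); im,d=manip.grab_frame(n)
    np.savez(f"pics/{n}5.npz",im=im,d=d,K=m["mtx"],T=m["world_to_cam"])
a=load("scene5")[0][150:300,150:450]; b=load("side5")[0][150:400,220:520]
cv2.imwrite("pics/c6.png",cv2.resize(np.vstack([a,b]),None,fx=1.5,fy=1.5,interpolation=cv2.INTER_CUBIC)[:,:,::-1])
E
```

```text
time: 21.55
tool_pos: [0.4758, 0.3334, 0.0164]
tool_rot: [0.0, 0.007, 1.0, 0.0]
contact_force: [-1.6, -1.0, 4.3]
gripper_width: 0.38
grasp_force: 68.2
time: 21.95
tool_pos: [0.4754, 0.3331, 0.0155]
tool_rot: [-0.0, 0.007, 1.0, -0.0]
contact_force: [-0.2, -0.6, 0.1]
gripper_width: 0.601
grasp_force: 0.0
time: 22.45
tool_pos: [0.4793, 0.3352, 0.1637]
tool_rot: [0.006, 0.007, 1.0, 0.003]
contact_force: [0.8, 1.5, 1.0]
gripper_width: 0.599
grasp_force: 0.0
time: 22.85
tool_pos: [0.4159, 0.3844, 0.2057]
tool_rot: [0.0, 0.007, 1.0, -0.0]
contact_force: [0.1, -0.4, -1.3]
gripper_width: 0.598
grasp_force: 0.0
```

View pics/c6.png

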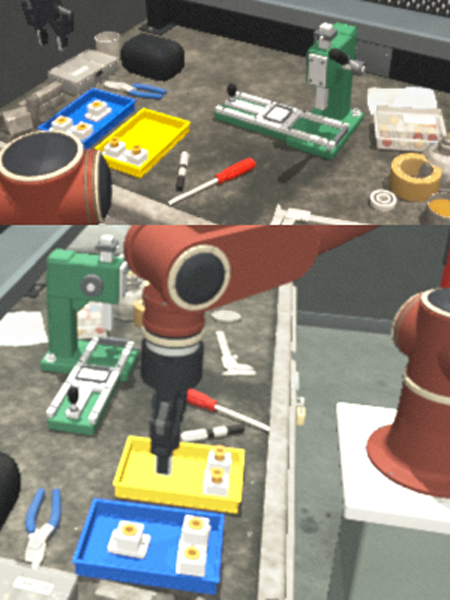

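The bracket stands flat in the blue tray (scene crop 97,105; side crop 128,540). The nest is out, the lever is up and the other things haven't moved.

```bash
python3 -c "
from plant import manip
print(manip.job_done())"
```

```text
the job is handed in; nothing more can be done
None
```

The bush is pressed home, the lever was let up slowly, the nest is drawn out, and the bracket stands flat in the blue tray; I handed the job in at about 23 s, but no verdict came back.

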